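# Hold the specimen box over the code reader

## Task

Lift the oblong specimen box (the only one that is not round) out of the white bin, carry it over the wire basket and hold it over the glass window of the code reader, so that the reader can see the code under the box: upright, centred, its long sides parallel to the long sides of the window, with about 15 mm of air under it. The box must never touch the reader; do not touch the basket, and leave everything else standing where it is. Finish while holding the box still there: do not put it down or let go.

Things in the scene. Friction and masses are not known exactly. Their poses are not given: they have to be found in the camera images.
- specbox: oblong closed plastic specimen box, white with a green lid, 60 mm (own x) by 40 mm (own y) by 45 mm tall, smooth upright sides with the lid flush, loose, about 60 to 130 g; origin at the centre of its underside, z up. Starts standing upright on the bin's floor, free of the walls, in the half of the bin nearer the robot; turned at most 0.85 rad from world x
- bin: open white plastic bin, fixed, 280 mm (own x) by 200 mm (own y) by 55 mm tall, walls and floor 5 mm thick; origin at the centre of its underside. It stands on either the left or the right side of the basket
- reader: desktop code reader, fixed, flat white case 170 mm (own x) by 150 mm (own y) by 44 mm tall; origin at the centre of its underside. Mid top: dark glass window 90 mm (own x) by 70 mm (own y) in a raised grey rim 6 mm wide, rim top 50 mm above the table (5 mm above the glass). On the other side of the basket from the bin; turned at most 0.5 rad from world x
- reader_glass (a point): centre of the reader's glass window, on the upper face of the glass, 45 mm above the table; its x axis is along the long sides of the window (90 mm), y along the short sides (70 mm), z up
- basket: red wire basket, fixed, between bin and reader, 240 mm (own x) by 110 mm (own y) by 80 mm tall, with jars, foam and a beaker fixed in it; the beaker sticks out to 140 mm above the table, 72 mm from the basket's centre along its x; origin at the centre of its underside
- jar0: round amber screw-top specimen jar with green lid, loose, 42 mm diameter, 52 mm tall, origin at centre of its underside; bystander, standing in the half of the bin away from the robot
- jar1: round amber screw-top specimen jar with green lid, loose, 42 mm diameter, 52 mm tall, origin at centre of its underside; bystander, standing in the half of the bin away from the robot
- jar2: round amber screw-top specimen jar with green lid, loose, 42 mm diameter, 52 mm tall, origin at centre of its underside; bystander, on the table beyond the basket
- jar3: round amber screw-top specimen jar with green lid, loose, 42 mm diameter, 52 mm tall, origin at centre of its underside; bystander, on the table beyond the basket
- tube: open cardboard-brown cup, loose, 64 mm diameter at the rim, 100 mm tall, between the basket and the robot; origin at the centre of its underside; bystander
- mug: blue-glazed mug, loose, 80 mm diameter, 90 mm tall, beyond the basket; origin at the centre of its underside; bystander
- bottle: blue drinking bottle, loose, 70 mm diameter, 210 mm tall, standing to the left of the bin or reader that is on the left; origin at the centre of its underside; bystander
Not all that is in view belongs to the job. Leave any purple look-alike of the specbox alone.

How it is judged (in metres and radians):
On the way:
1. the box is lifted clear out of the bin, in the fingers (height (world z) of specbox above 0.07 m and contact force between specbox and bin below 0.1 N and contact force between specbox and the fingers above 0.5 N), for 0.1 s.
At the end, for the whole second after the job is handed in: The box is held still in the fingers, its underside 4 to 26 mm above the reader's glass and touching nothing of the reader, its centre within 12 mm of the window's centre horizontally, upright within 8 degrees, its long sides parallel to the window's within about 10 degrees (horizontal distance between specbox and reader_glass below 0.012 m and z of specbox in the frame of reader_glass between 0.004 and 0.026 m and angle between specbox's own z axis and vertical below 0.14 rad and angle between the x axis of specbox and the x axis of reader_glass, either way round below 0.17 rad and contact force between specbox and reader below 0.1 N and contact force between specbox and the fingers above 0.5 N and linear speed of specbox below 0.02 m/s and angular speed of specbox below 0.2 rad/s); the arm keeps its last pose, push and grip.
It fails at once if the box touches the reader (contact force between specbox and reader above 1 N).
It fails at once if the box or the arm hits the basket (contact force between any of specbox, the arm, the fingers and basket above 2 N).
It fails at once if a bystander is shifted by more than 30 mm or tipped over (distance of any of jar0, jar1, jar2, jar3, tube, mug, bottle from where it was at the start of the episode above 0.03 m or angle between any of jar0, jar1, jar2, jar3, tube, mug, bottle's own z axis and vertical above 0.5 rad).
It also fails if it takes over 53 s, if anything falls off the work surface, if the arm or the gripper's body presses on something with over 40 N, if the wrist force passes 120 N, or if a joint passes its speed limit or range.

## Robot

A 6-joint arm with a two-finger parallel gripper is mounted at the origin on the work surface. World frame = base frame: x ahead of the robot, y to its left, z up, the work surface at z = 0. Lengths are in m, angles in degrees, forces in N, time in s.
With the tool pointing down it reaches from about 0.35 to 0.725 m from the base axis. Payload 6 kg.
Tool frame: the origin (TCP) lies on the centre line of the jaws, within the pads' length; the fingertips stand tcp_to_tips ahead of it and the grasp point (between the pads) is the TCP (tcp_to_tips is the distance from the TCP to the fingertips, in m); z points along the fingers, y is the line along which they close (so a half turn about z gives the same grasp; the last joint's range is limited). The gripper opens to 85 mm and grips with 20 to 120 N. Pads are 22 mm wide; open, the fingers measure 114 mm over their backs; the gripper's body (76 mm by 85 mm) begins 54 mm behind the grasp point. The pads swing forward as they close: fully open they stand 13 mm farther back than shut.
Start: joints at [89.135, 2.303, 4.859, 0, -92.561, -19.12], TCP at [0.205, 0.564, 0.25] pointing down, gripper open.
Joint ranges: [-146.85, 146.85], [-73.84, 115.35], [-62.03, 85.46], [-188.31, 113.3], [-161.28, -10.13], [-171.36, 171.36]. Speed limits (degrees/s): [147.25, 147.25, 172.46, 180, 180, 180].

## Interface

Orientations are given as [roll, pitch, yaw] about the fixed x, y, z axes, in that order (R = Rz(yaw) Ry(pitch) Rx(roll)).
In Python, from bench import * gives the robot as it stands.
- The arm moves only by the tool jog_arm, never from a script. Its argument "commands" is a list that holds one entry, the list of rows, each a list of 6 numbers: the shift along the tool's x, y, z each as a share of 50 cm, from -1 to 1, then the turn, a rotation vector about the tool's x, y, z each as a share of pi/2 rad, from -1 to 1. A call has 1 to 12 rows; each row shifts and turns the commanded pose from where the row before left it, along the tool's axes as they then stand; what a row does not reach is not made up. A row lasts 1/8 s, in which the tool goes at most 62.5 mm and 10.7 degrees, less where a joint would pass 70% of its speed; a pose out of reach is approached as far as the arm can. A call with a number of a shift or a turn outside -1 to 1 is refused whole. A call with a gripper value outside its range is refused whole. "hand" is the closure, from 0 (fully open) to 1 (shut), set as the call begins (left out, the last holds). The fingers move at their own pace and stop on an object; "newtons" is the grip in N (left out, the last holds). Time passes only in rows, so rows that do not move let the fingers close. It gives the time, the measured TCP pose, the force, the opening and the grip force at its end, in the units of the state.
- read_state(): the state, without advancing time (a new reading comes with each control period).
- get_image(name): name is "scene" or "top"; returns the picture (400x640x3 uint8, blue, green, red); there is no depth.
- calibration(name): a dict with "fov_y" (degrees; the focal length in pixels is half the picture's height over the tangent of half this angle, whatever the lens; pixels are square), "cx", "cy" (the principal point, pixels), "R" (3x3) and "t" (3): a world point X has camera coordinates R X + t. Camera axes: x right, y down, z forward; pixel columns grow to the right and rows downward; lengths in m; the calibration is good to about 2 mm. A picture is of the moment at which its call begins. calibration takes no time and is no camera call.
- close_job(): hands the job in; it is judged then, once.
The state is a dict: "time_s": time; "q": joint angles; "qvel": joint speeds; "joint_efforts": joint torques, N m; "ee_pos": TCP position; "orientation": TCP orientation; "wrist_force": force on the tool from outside, world axes, zero at the start; "moment": the same for the moment, N m; "opening": finger opening in m; "grip_force": force on a finger pad.
Only numpy, scipy, OpenCV 4.12 (cv2) and the standard library are available. Lean on these libraries where they do the work, as an engineer would, in place of code of your own. Each camera call takes 0.05 s, during which the arm holds its last target. There are 200 camera calls.

## Working session

There is one attempt and no reset: what is moved stays moved. The work goes in short steps, Python scripts to look and compute and a tool call to move; the robot and the scene stay as the last step left them, time stands still between calls to the robot, and variables do not carry over. Pictures are saved under pics/ and viewed, at most 10 in all, crops included, and the job is handed in when it is done.

Besides the shell and the picture viewer there is one more tool, called in YAML: its name, and indented under it one key for each argument. jog_arm: Moves the arm, as the interface text tells. Its arguments: {"type":"object","properties":{"commands":{"type":"array","items":{"type":"array","items":{"type":"array","items":{"type":"number","minimum":-1,"maximum":1}}}},"hand":{"type":"number"},"newtons":{"type":"number"}},"required":["commands"]}

```bash
mkdir -p pics; cat > h.py <<'E'
from bench import *
import numpy as np, cv2
def K(n):
    c=calibration(n); f=200/np.tan(np.radians(c["fov_y"])/2)
    return f,c["cx"],c["cy"],np.array(c["R"]),np.array(c["t"]),c
def ray(n,uv):
    f,cx,cy,R,t,_=K(n); d=R.T@np.array([(uv[0]-cx)/f,(uv[1]-cy)/f,1.]); return -R.T@t,d
def onz(n,uv,z):
    o,d=ray(n,uv); return o+d*(z-o[2])/d[2]
def proj(n,X):
    f,cx,cy,R,t,_=K(n); p=R@np.array(X)+t; return np.array([f*p[0]/p[2]+cx,f*p[1]/p[2]+cy])
def tri(a,ua,b,ub):
    o1,d1=ray(a,ua);o2,d2=ray(b,ub)
    s=np.linalg.lstsq(np.c_[d1,-d2],o2-o1,rcond=None)[0]
    p,q=o1+d1*s[0],o2+d2*s[1]; return (p+q)/2,np.linalg.norm(p-q)
E
python3 - <<'E'
from h import *
for n in("scene","top"):
    im=get_image(n); cv2.imwrite(f"pics/{n}0.png",im); print(n,calibration(n), -K(n)[3].T@K(n)[4])
print(read_state())
E
```

```text
scene {'fov_y': 54.11518418431974, 'cx': 323.3574846712616, 'cy': 200.6582566896334, 'R': array([[-0.12720786,  0.99187539, -0.00117119],
       [ 0.79241572,  0.10091686, -0.60157553],
       [-0.59656977, -0.07745321, -0.79881507]]), 't': array([-0.0087877 , -0.39110403,  1.59682299])} [1.26141544 0.17186435 1.04027736]
top {'fov_y': 46.78268379966588, 'cx': 318.61669444758707, 'cy': 203.3199840360235, 'R': array([[ 0.02060651, -0.99978521, -0.0022135 ],
       [-0.98958534, -0.0200807 , -0.14253989],
       [ 0.14246483,  0.0051277 , -0.98978658]]), 't': array([0.09105849, 0.51843485, 1.13174557])} [0.34992519 0.09564622 1.19428579]
{'time_s': 0.1, 'q': array([ 8.91355401e+01,  2.33733531e+00,  4.80776502e+00, -2.34895477e-02,
       -9.25621501e+01, -1.91193011e+01]), 'qvel': array([-0.07305618, -0.03378376, -0.03042413,  0.12831897,  0.02181916,
       -0.03275448]), 'joint_efforts': array([-5.05485295e-03, -3.69348443e+01,  3.48279762e+01,  6.95189551e+00,
       -4.58904920e-03,  2.46527534e-06]), 'ee_pos': array([0.20489287, 0.56364824, 0.24935468]), 'orientation': array([ 1.79905653e+02, -7.86845402e-03, -1.99827232e+01]), 'wrist_force': array([0.474365  , 0.67516771, 0.43006619]), 'moment': array([ 0.03972906,  0.06190658, -0.02864699]), 'grip_force': 0.0, 'opening': 0.08534371631869483}
```

View pics/scene0.png

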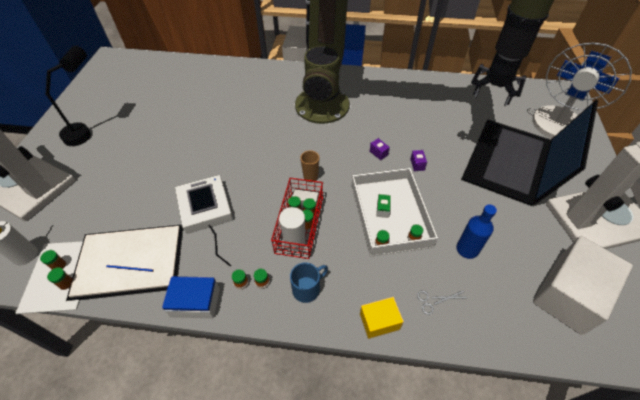

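View pics/top0.png

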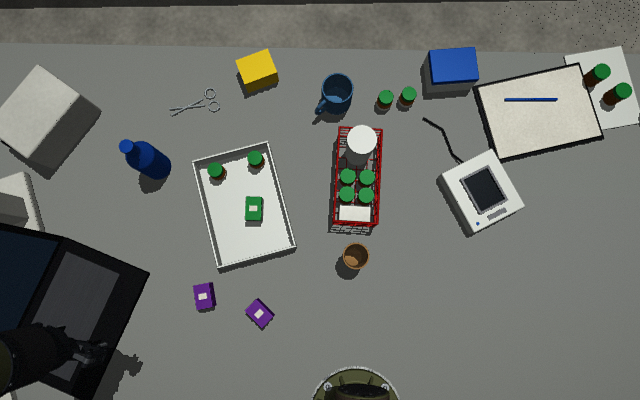

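The scene view shows the specimen box at about (384,203) in the bin and the reader glass at (202,198). In the top view the box is at (254,209), the glass at (483,187), the basket spans (333..382, 127..232) with its beaker at (362,140), and the cup is at (355,255).

```bash
python3 - <<'E'
from h import *
import bench; print([k for k in dir(bench) if not k.startswith('_')])
P={"top":dict(box=(254,209),glass=(483,187)),"scene":dict(box=(384,203),glass=(202,198))}
C={}
for n in P:
    im=cv2.imread(f"pics/{n}0.png"); hsv=cv2.cvtColor(im,cv2.COLOR_BGR2HSV)
    for o,(u,v) in P[n].items():
        m=cv2.inRange(hsv,(45,90,40),(85,255,255)) if o=="box" else cv2.inRange(hsv,(0,0,0),(179,255,85))
        w=np.zeros_like(m); cv2.circle(w,(u,v),26 if o=="box" else 36,255,-1); m&=w
        cs=cv2.findContours(m,0,1)[0]; c=max(cs,key=cv2.contourArea)
        hull=cv2.convexHull(c)[:,0]; r=cv2.minAreaRect(c); C[n,o]=c
        z=.05 if o=="box" else .045
        W=np.array([onz(n,p,z)[:2] for p in hull]); R=cv2.minAreaRect((W*1000).astype(np.float32))
        print(n,o,cv2.contourArea(c),"img rect",np.round(r[0],1),np.round(r[1],1),"world mm",np.round(R[0],1),np.round(R[1],1),round(R[2],1))
        print("  hull",hull.tolist())
# crop montage
out=[]
for n in P:
    im=cv2.imread(f"pics/{n}0.png")
    for o,(u,v) in P[n].items(): 
        out.append(cv2.resize(im[v-30:v+30,u-40:u+40],(400,300),interpolation=cv2.INTER_NEAREST))
cv2.imwrite("pics/m.png",np.vstack([np.hstack(out[:2]),np.hstack(out[2:])]))
E
```

```text
['Unreachable', 'calibration', 'close_job', 'get_image', 'read_state', 'tcp_to_tips']
top box 345.5 img rect [253.  208.5] [23. 16.] world mm [498.3 265.1] [57.9 40.4] 1.2
  hull [[261, 197], [261, 215], [260, 220], [252, 220], [245, 219], [245, 206], [246, 197]]
top glass 943.5 img rect [484. 189.] [37.1 27.3] world mm [ 560.3 -314.3] [91.7 70.2] 28.0
  hull [[487, 168], [488, 169], [491, 174], [503, 195], [504, 197], [504, 199], [497, 203], [483, 210], [481, 210], [479, 208], [465, 183], [464, 181], [464, 179], [479, 171], [485, 168]]
scene box 158.5 img rect [383.5 202.5] [15. 11.] world mm [505.  264.8] [61.5 34.7] 1.6
  hull [[386, 195], [389, 196], [389, 210], [379, 210], [378, 209], [378, 199], [379, 195]]
scene glass 470.5 img rect [201.2 198.6] [22.3 23.7] world mm [ 557.9 -313.1] [93.  71.9] 28.3
  hull [[210, 186], [213, 197], [214, 201], [214, 205], [213, 206], [205, 209], [198, 211], [193, 211], [192, 210], [191, 206], [189, 197], [188, 192], [189, 191], [191, 190], [194, 189], [205, 186]]
```

View pics/m.png

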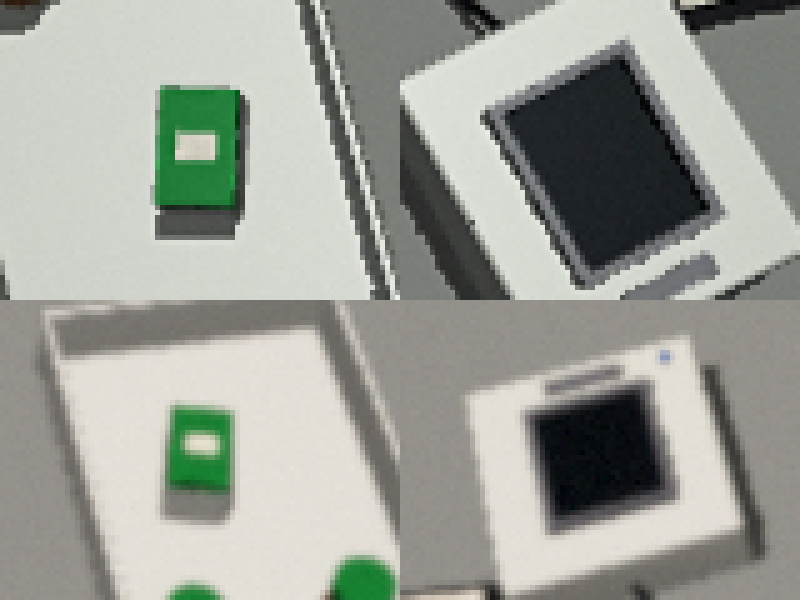

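The crops show clean lid outlines and label, and glass outlines in both views. Next I triangulate the heights and plan.

```bash
python3 - <<'E'
from h import *
def lab(n,u,v,r):
    im=cv2.imread(f"pics/{n}0.png"); hsv=cv2.cvtColor(im,cv2.COLOR_BGR2HSV)
    g=cv2.inRange(hsv,(45,90,40),(85,255,255)); c=max(cv2.findContours(g[v-r:v+r,u-r:u+r],0,1)[0],key=cv2.contourArea)+np.array([u-r,v-r])
    m=np.zeros_like(g); cv2.drawContours(m,[c],-1,255,-1); l=m&~g
    mo=cv2.moments(l,True); 
    e=cv2.moments(m,True)
    return [np.array([k["m10"]/k["m00"],k["m01"]/k["m00"]]) for k in (mo,e)]
def gl(n,u,v):
    im=cv2.imread(f"pics/{n}0.png"); m=cv2.inRange(cv2.cvtColor(im,cv2.COLOR_BGR2HSV),(0,0,0),(179,255,75))
    w=np.zeros_like(m); cv2.circle(w,(u,v),26 if n=="top" else 18,255,-1); m&=w; k=cv2.moments(m,True)
    return np.array([k["m10"]/k["m00"],k["m01"]/k["m00"]])
a=lab("top",254,209,16); b=lab("scene",384,203,13)
print("label",a[0],b[0],tri("top",a[0],"scene",b[0])); print("lid",tri("top",a[1],"scene",b[1]))
g1,g2=gl("top",484,189),gl("scene",201,199); print("glass",g1,g2,tri("top",g1,"scene",g2), onz("top",g1,.045),onz("scene",g2,.045))
# lid side angle from the long edges in top view
im=cv2.imread("pics/top0.png"); g=cv2.inRange(cv2.cvtColor(im,cv2.COLOR_BGR2HSV),(45,90,40),(85,255,255))
for s in(0,1):
    E=[]
    for r in range(199,219):
        x=np.where(g[r,240:268])[0]+240; E.append(onz("top",(x[-s]if s else x[0],r),.05)[:2])
    E=np.array(E);vx,vy,_,_=cv2.fitLine(E.astype(np.float32),2,0,1e-4,1e-4).ravel();print("edge deg",np.degrees(np.arctan(vy/vx)),E.mean(0))
for nm,uv,z in [("jarA",(216,170),.057),("jarB",(256,159),.057),("bottle",(127,146),.21),("cup",(355,255),.1),("beaker",(362,138),.14),("binFL",(193,160),.055),("binFR",(268,143),.055),("binNL",(218,270),.055),("binNR",(296,248),.055)]: print(nm,onz("top",uv,z).round(3))
for q in [(0.498,.265),(.56,-.315)]: print(np.hypot(*q))
print(tcp_to_tips if not callable(tcp_to_tips) else tcp_to_tips())
E
```

```text
label [252.59183673 207.46938776] [383.81818182 201.18181818] (array([0.50066036, 0.26586128, 0.05121535]), np.float64(0.0004165977724695596))
lid (array([0.49979812, 0.26598911, 0.04198876]), np.float64(2.2624901529561153e-05))
glass [483.33625731 189.20272904] [201.24137931 198.38945233] (array([ 0.55946871, -0.31232595,  0.04643368]), np.float64(0.00019511796326758378)) [ 0.5597107  -0.31273286  0.045     ] [ 0.55844511 -0.31313166  0.045     ]
edge deg -1.421462 [0.49787544 0.28423245]
edge deg -0.4893516 [0.49865685 0.24577231]
jarA [0.593 0.361 0.057]
jarB [0.623 0.262 0.057]
bottle [0.61  0.523 0.21 ]
cup [0.386 0.013 0.1  ]
beaker [0.659 0.002 0.14 ]
binFL [0.618 0.421 0.055]
binFR [0.666 0.233 0.055]
binNL [0.345 0.344 0.055]
binNR [0.402 0.155 0.055]
0.5641178954793049
0.6425145912740037
0.019
```

jog_arm:
  commands:
    - [[0.095,0.045,0,0,0,0],[0.095,0.045,0,0,0,0],[0.095,0.045,0,0,0,0],[0.095,0.045,0,0,0,0],[0.095,0.045,0,0,0,0],[0.095,0.045,0,0,0,0],[0.095,0.045,0,0,0,0],[0.095,0.045,0,0,0,0],[0,0,0,0,0,-0.105],[0,0,0,0,0,-0.105],[0,0,0,0,0,0],[0,0,0,0,0,0]]
  hand: 0
  newtons: 40

```text
time_s: 1.6
ee_pos: [0.5005, 0.2649, 0.25]
orientation: [180.0, 0.0, -1.3]
wrist_force: [0.0, 0.6, 0.5]
opening: 0.0852
grip_force: 0.0
```

```bash
python3 -c "
from bench import *
s=read_state();print(s['q'],s['ee_pos'],s['orientation'],s['time_s'])"
```

```text
[ 4.81952168e+01 -2.80982609e+00 -2.59980245e-01 -2.55892357e-03
 -9.25765443e+01  4.05516482e+01] [0.50049143 0.26491528 0.25004146] [ 1.79981376e+02  1.92999232e-02 -1.25302374e+00] 1.6
```

jog_arm:
  commands:
    - [[0,0,0.08,0,0,0],[0,0,0.08,0,0,0],[0,0,0.08,0,0,0],[0,0,0.06,0,0,0],[0,0,0.04,0,0,0],[0,0,0.03,0,0,0],[0,0,0.03,0,0,0],[0,0,0.02,0,0,0],[0,0,0.01,0,0,0],[0,0,0,0,0,0],[0,0,0,0,0,0]]

```text
time_s: 2.98
ee_pos: [0.501, 0.265, 0.036]
orientation: [-180.0, -0.0, -1.1]
wrist_force: [0.6, -0.2, 0.5]
opening: 0.0855
grip_force: 0.0
```

jog_arm:
  commands:
    - [[0,0,0,0,0,0],[0,0,0,0,0,0],[0,0,0,0,0,0],[0,0,0,0,0,0],[0,0,0,0,0,0],[0,0,0,0,0,0],[0,0,0,0,0,0],[0,0,0,0,0,0],[0,0,0,0,0,0],[0,0,0,0,0,0]]
  hand: 1
  newtons: 40

```text
time_s: 4.22
ee_pos: [0.5008, 0.2649, 0.0356]
orientation: [-180.0, -0.0, -1.1]
wrist_force: [-0.4, 0.1, 5.6]
opening: 0.0396
grip_force: 42.1
```

jog_arm:
  commands:
    - [[0,0,-0.01,0,0,0],[0,0,-0.02,0,0,0],[0,0,-0.04,0,0,0],[0,0,-0.06,0,0,0],[0,0,-0.07,0,0,0],[0,0,-0.07,0,0,0],[0,0,-0.07,0,0,0],[0,0,-0.06,0,0,0],[0,0,-0.04,0,0,0],[0,0,-0.02,0,0,0],[0,0,0,0,0,0],[0,0,0,0,0,0]]

```text
time_s: 5.72
ee_pos: [0.5003, 0.2647, 0.264]
orientation: [179.9, 0.1, -1.1]
wrist_force: [-0.9, 0.7, -1.2]
opening: 0.0394
grip_force: 41.6
```

```bash
python3 - <<'E'
from h import *
a=get_image("scene");b=get_image("top")
u,v=map(int,proj("scene",(.5,.265,.24)));x,y=map(int,proj("top",(.5,.265,.24)))
c=[cv2.resize(i[max(q-40,0):max(q-40,0)+80,p-50:p+50],(400,320),interpolation=2) for i,p,q in((a,u,v),(b,x,y))]
print((u,v),(x,y)); cv2.imwrite("pics/lift.png",np.hstack(c))
E
```

```text
(391, 160) (240, 195)
```

View pics/lift.png

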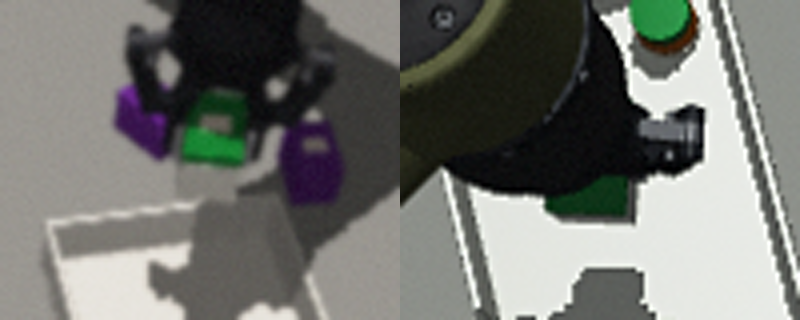

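The box is held upright and level, clear of the bin (scene crop near (391,160)). Now I carry it over.

jog_arm:
  commands:
    - [[0,0.03,0,0,0,0],[0,0.06,0,0,0,0],[0.01,0.09,0,0,0,0],[0.01,0.1,0,0,0,0],[0.01,0.1,0,0,0,0],[0.01,0.1,0,0,0,0],[0.02,0.1,0,0,0,0],[0.02,0.1,0,0,0,0],[0.02,0.1,0,0,0,0],[0.02,0.1,0,0,0,0],[0.02,0.1,0,0,0,0],[0,0.1,0,0,0,0]]

```text
time_s: 7.32
ee_pos: [0.5599, -0.2786, 0.2647]
orientation: [-180.0, 0.1, -1.1]
wrist_force: [-0.1, 0.3, -0.3]
opening: 0.0393
grip_force: 41.6
```

jog_arm:
  commands:
    - [[0,0.05,0,0,0,0],[0,0.02,0,0,0,0],[0,0,0,0,0,-0.05],[0,0,0,0,0,-0.08],[0,0,0,0,0,-0.08],[0,0,0,0,0,-0.07],[0,0,0,0,0,-0.045],[0,0,0.02,0,0,0],[0,0,0.04,0,0,0],[0,0,0.04,0,0,0],[0,0,0.02,0,0,0],[0,0,0,0,0,0]]

```text
time_s: 8.82
ee_pos: [0.5594, -0.3113, 0.2043]
orientation: [-179.9, 0.1, 28.1]
wrist_force: [0.2, -0.6, -1.3]
opening: 0.0392
grip_force: 41.5
```

```bash
python3 - <<'E'
from h import *
s=read_state();print(s)
a=get_image("scene");b=get_image("top"); cv2.imwrite("pics/sc2.png",a);cv2.imwrite("pics/top2.png",b)
p=s['ee_pos'];(u,v),(x,y)=proj("scene",p).astype(int),proj("top",p).astype(int);print(u,v,x,y)
c=[cv2.resize(i[q-40:q+60,p-60:p+60],(400,333),interpolation=2) for i,p,q in((a,u,v),(b,x,y))]
cv2.imwrite("pics/over.png",np.hstack(c))
E
```

```text
{'time_s': 8.825, 'q': array([-1.12151025e+01,  8.43799023e+00,  6.62822098e+00,  4.41259824e-03,
       -8.82884833e+01,  1.29364700e+02]), 'qvel': array([-0.1341076 , -0.5984432 ,  1.99345347,  0.54013451, -0.52337278,
        0.18326041]), 'joint_efforts': array([ 1.99200242e-02, -4.22246575e+01,  3.44811165e+01,  6.94155425e+00,
        1.00283660e-01, -6.44436994e-03]), 'ee_pos': array([ 0.55938728, -0.31126605,  0.20427293]), 'orientation': array([-1.79941093e+02,  7.87587363e-02,  2.81497735e+01]), 'wrist_force': array([ 0.2347272 , -0.60261054, -1.34849795]), 'moment': array([ 0.06398578, -0.03195734,  0.03050001]), 'grip_force': 41.53784528374672, 'opening': 0.03918275640274386}
187 165 508 176
```

View pics/over.png

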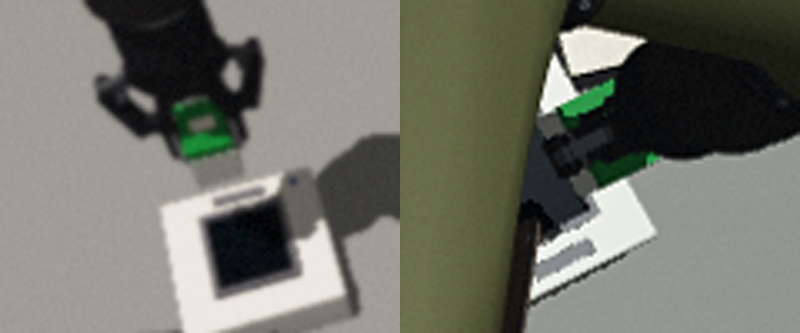

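The box hangs upright over the reader with its long sides along the window. I lower it part-way and check again.

jog_arm:
  commands:
    - [[0,0.002,0.02,0,0,0],[0,0,0.04,0,0,0],[0,0,0.05,0,0,0],[0,0,0.04,0,0,0],[0,0,0.03,0,0,0],[0,0,0.015,0,0,0],[0,0,0.005,0,0,0],[0,0,0,0,0,0],[0,0,0,0,0,0],[0,0,0,0,0,0]]

```text
time_s: 10.18
ee_pos: [0.5604, -0.3124, 0.1059]
orientation: [180.0, -0.0, 28.2]
wrist_force: [-0.5, -0.8, 0.3]
opening: 0.0391
grip_force: 41.5
```

```bash
python3 - <<'E'
from h import *
p=read_state()['ee_pos'];print(p)
a=get_image("scene"); hsv=cv2.cvtColor(a,cv2.COLOR_BGR2HSV)
u,v=proj("scene",p+[0,0,.0144]).astype(int); x0,y0=u-20,v-20
g=cv2.inRange(hsv,(45,80,30),(85,255,255))[y0:y0+40,x0:x0+40]
c=max(cv2.findContours(g,0,1)[0],key=cv2.contourArea); h=cv2.convexHull(c); m=np.zeros_like(g); cv2.drawContours(m,[h],-1,255,-1)
l=(m&~g)&cv2.inRange(hsv,(0,0,110),(179,70,255))[y0:y0+40,x0:x0+40]; k=cv2.moments(l,True)
print("label px",k["m00"],"world",onz("scene",(k["m10"]/k["m00"]+x0,k["m01"]/k["m00"]+y0),p[2]+.0144))
W=np.array([onz("scene",q[0]+[x0,y0],p[2]+.0144)[:2]*1000 for q in h],np.float32); print("lid rect",cv2.minAreaRect(W), h[:,0].tolist())
cv2.imwrite("pics/low.png",cv2.resize(a[v-40:v+50,u-60:u+60],(720,540),interpolation=2)); print(u,v)
E
```

```text
[ 0.56043787 -0.31237331  0.10592491]Traceback (most recent call last):
  File "<stdin>", line 8, in <module>
ZeroDivisionError: float division by zero
```

```bash
python3 - <<'E'
from h import *
p=read_state()['ee_pos']
a=get_image("scene"); hsv=cv2.cvtColor(a,cv2.COLOR_BGR2HSV)
z=p[2]+.0144; u,v=proj("scene",p+[0,0,.0144]).astype(int); x0,y0=u-20,v-20
g=cv2.inRange(hsv,(45,80,30),(85,255,255))[y0:y0+40,x0:x0+40]
pts=cv2.findNonZero(g); h=cv2.convexHull(pts)
W=np.array([onz("scene",q[0]+[x0,y0],z)[:2]*1000 for q in h],np.float32); print("lid rect",cv2.minAreaRect(W), (h[:,0]+[x0,y0]).tolist())
for d in [(0,0),(30,20),(30,-20),(-30,-20),(-30,20)]:
    t=np.radians(28.2); q=[p[0]+(d[0]*np.cos(t)-d[1]*np.sin(t))/1e3,p[1]+(d[0]*np.sin(t)+d[1]*np.cos(t))/1e3]
    print(d,"lid",proj("scene",q+[z]).round(1),"under",proj("scene",q+[z-.045]).round(1))
cv2.imwrite("pics/low.png",cv2.resize(a[v-40:v+50,u-60:u+60],(720,540),interpolation=2)); print("crop origin",u-60,v-40)
E
```

```text
lid rect ((564.4678344726562, -309.7679748535156), (67.03970336914062, 42.721771240234375), 32.010536193847656) [[205, 190], [204, 191], [198, 193], [194, 194], [192, 194], [190, 192], [188, 182], [188, 179], [191, 178], [196, 177], [198, 178], [202, 182]]
(0, 0) lid [195.1 183.9] under [198.9 193.1]
(30, 20) lid [203.5 189.3] under [207.1 198.4]
(30, -20) lid [190.1 193. ] under [194.1 202.1]
(-30, -20) lid [186.9 178.7] under [190.9 187.9]
(-30, 20) lid [199.9 175.1] under [203.5 184.4]
crop origin 135 143
```

View pics/low.png

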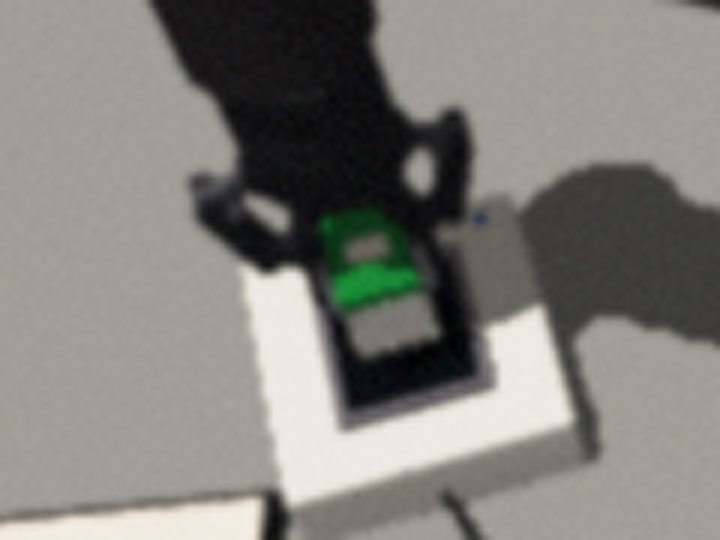

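The crop shows the box hanging level above the glass. Its lower front corners are at about (208,199) and (195,203), within a pixel of prediction, or about 2 mm towards +y. I apply the last small correction and lower.

jog_arm:
  commands:
    - [[-0.001,0.003,0.005,0,0,0],[0,0,0.01,0,0,0],[0,0,0.008,0,0,0],[0,0,0.005,0,0,0],[0,0,0,0,0,0],[0,0,0,0,0,0],[0,0,0,0,0,0],[0,0,0,0,0,0],[0,0,0,0,0,0],[0,0,0,0,0,0]]

```text
time_s: 11.52
ee_pos: [0.5605, -0.3139, 0.0914]
orientation: [180.0, 0.0, 28.2]
wrist_force: [-1.1, -0.3, -0.9]
opening: 0.0395
grip_force: 41.5
```

```bash
python3 - <<'E'
from h import *
p=read_state()['ee_pos'];print(p)
a=get_image("scene"); u,v=proj("scene",p).astype(int)
t=np.radians(28.2)
for d in [(30,20),(30,-20)]:
    q=[p[0]+(d[0]*np.cos(t)-d[1]*np.sin(t))/1e3,p[1]+(d[0]*np.sin(t)+d[1]*np.cos(t))/1e3]
    print(d,((proj("scene",q+[p[2]-.0306])-[u-40,v-30]+.5)*9).round())
cv2.imwrite("pics/fin.png",cv2.resize(a[v-30:v+36,u-40:u+40],(720,594),interpolation=2)); print(u-40,v-30)
E
```

```text
[ 0.56047656 -0.31385687  0.09136378]
(30, 20) [461. 384.]
(30, -20) [345. 417.]
157 159
```

View pics/fin.png

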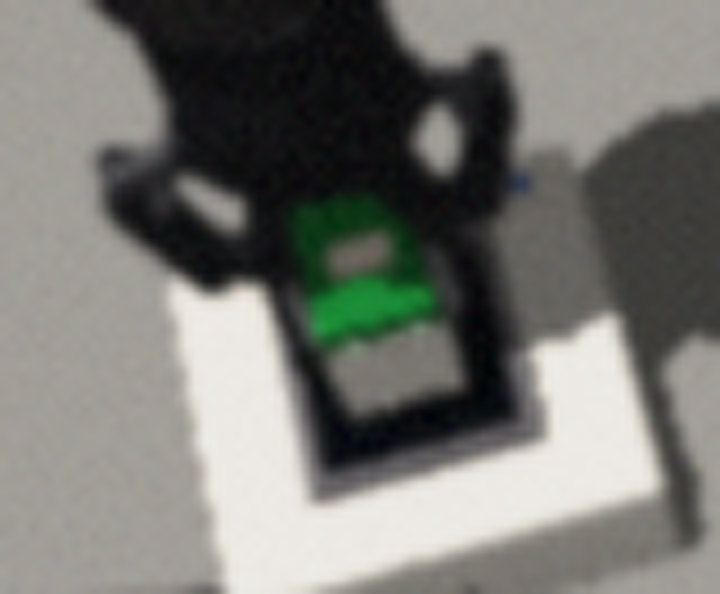

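The box's lower front corners, at crop pixels (467,386) and (353,417), lie within a pixel of prediction. The box is level, parallel to the window and clear of the rim, so I hand in.

```bash
python3 -c "
from bench import *
print(close_job())"
```

```text
the job is handed in; nothing more can be done
None
```

I handed the job in with the box held still and level over the reader glass, about 15 mm above it, centred to within about 3 mm and parallel to the window by my measurements; the judge gave no verdict.

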